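# Sweep the sanding plate clear and pull its dust cassette

## Robot

A 6-joint arm with a two-finger parallel gripper is mounted at the origin on a cart in front of the work surface, level with it; the furniture and walls round the work are solid. World frame = base frame: x ahead of the robot, y to its left, z up, the work surface at z = 0. Lengths are in m, angles in rad, forces in N, time in s.
With the tool pointing down it reaches from about 0.35 to 0.975 m from the base axis. Payload 7.1 kg.
Tool frame: the origin (TCP) lies midway between the tips of the shut fingers; the grasp point (between the pads) lies 19 mm behind it; z points along the fingers, y is the direction in which the jaws open and shut (so a half turn about z gives the same grasp; the last joint's range is limited). The gripper opens to 88 mm and grips with 3 to 60 N. Pads are 20 mm wide; open, the fingers measure 115 mm over their backs; the gripper's body (75 mm by 178 mm) begins 61 mm behind the grasp point.
Start: joints at [1.219, 0.423, 1.63, -0, 1.089, -0.019], TCP at [0.204, 0.591, 0.223] pointing down, gripper open.
Joint ranges: [-3, 3], [-0.9, 2.11], [0.09, 2.58], [-1.31, 4.45], [0.11, 2.69], [-2.54, 2.54]. Speed limits (rad/s): [2.39, 2.39, 3.01, 3.14, 3.14, 3.14].

## Interface

Orientations are given as a unit quaternion [w, x, y, z].
In Python, from station import telemetry, viewer, robot gives the robot as it stands. The module is installed in compiled form; this text tells all that it offers.
- The arm moves only by the tool jog_arm, never from a script. Its argument "targets" is a list that holds one entry, the list of rows, each a list of 5 numbers: the gripper's target within -1 to 1 (shut at 1, half-way at 0, fully open at -1), then the shift along the tool's x, y, z in m, then the turn about the tool's z in rad. A call has 1 to 10 rows; each row shifts and turns the commanded pose from where the row before left it, along the tool's axes as they then stand; what a row does not reach is not made up. A row lasts 1/10 s, in which the tool goes at most 50 mm and 8.59 degrees, less where a joint would pass 70% of its speed; a pose out of reach is approached as far as the arm can. A call is refused whole if a number of a shift passes 0.05 or a number of a turn 0.15, either way. A call with a gripper value outside its range is refused whole. The fingers move at their own pace and stop on an object; the grip force is fixed at half the most. Time passes only in rows, so rows that do not move let the fingers close. It gives the time, the measured TCP pose, the force and the opening at its end, in the units of the state.
- telemetry.observe(): the state, without advancing time (a new reading comes with each control period).
- viewer.get_image(name): name is "scene" or "top" or "wrist"; returns a dict with "frame" (420x560x3 uint8, red, green, blue), "depth" (420x560 float32, m along the optical axis (not along the pixel's ray), 0 where there is no reading), "fx", "fy", "cx", "cy" (pixels), "k1" (the pictures are not rectified: a ray, as slopes to the right and down, at radius r is drawn at 1 + k1 r^2 times it, then the intrinsics apply), "xyz" and "orientation" of the camera in the world. Camera axes: x right, y down, z forward; pixel columns grow to the right and rows downward; lengths in m; the calibration is good to about 2 mm. A picture is of the moment at which its call begins.
- robot.sign_off(): hands the job in, once; it reports no verdict.
The state is a dict: "time_s": time; "qpos": joint angles; "joint_vel": joint speeds; "joint_torque": joint torques, N m; "tool_pos": TCP position; "ee_rot": TCP orientation; "force": force on the tool from outside, world axes, zero at the start; "wrist_torque": the same for the moment, N m; "finger_gap": finger opening in m.
Only numpy, scipy, OpenCV 4.12 (cv2) and the standard library are available. Lean on these libraries where they do the work, as an engineer would, in place of code of your own. Each camera call takes 0.05 s, during which the arm holds its last target.

## Task

Hold the cork block and sweep the three offcut chips off the sanding plate onto the bench with it, not with the fingers, leaving the dust cassette seated meanwhile; then put the block down flat off the plate and let go of it. After that pinch the cassette's two side catches together, lift it upright until its underside is at least 6 cm above the top of the plate, and finish while still holding it there, catches squeezed, touching nothing else. Leave the steel weight, tape roll, model house and eraser where they are.

Things in the scene. Friction and masses are not known exactly. Their poses are not given: they have to be found in the camera images.
- sanding_plate: Sanding plate, fixed: flat, grey painted metal, 100 x 189 mm, top 34 mm above the bench, near the bench's front. Origin: bench level, under the deck's middle. x: its short way, y: its long way towards the cassette, z up. Spans x -50..50, y -55..134 mm. A black hose stub (32 mm thick) sticks out 30 mm from its y = -55 side, below the top. Cassette slot at x = 0, y = 98 mm.
- deck_middle (a point): Middle of the deck: the area with small suction holes, 100 mm (x) by 100 mm (y), on the plate's top; axes as the plate's. Its edges at x = -50 and x = +50 mm are open, without a rim, so that chips can be pushed over them.
- cassette: Dust cassette, loose, 0.11 to 0.23 kg: upright grey plastic block 32 (x) x 50 (y) x 78 mm high with a black spring catch on its -x and its +x side. Origin: centre of its underside; seated, its axes are the plate's, its underside 28 mm below and its top 50 mm above the plate's top. Catch teeth under the slot's lip lock it until both catches are in 3.5 mm; then it slides straight up.
- catch_grip (a point): Point between the catches at the height to pinch them, 56 mm above the cassette's underside (28 mm above the plate's top when seated). The catches are upright plates 24 mm wide (y), ridged, ending 16 mm above this point; outer faces 49 mm apart along x when free, 37 mm fully pinched. Play in the slot about 1 mm.
- catch_front (a joint): inward travel of the catch on the cassette's -x side, m: 0 free, 0.006 fully pinched; spring 4 N at first, 8 N fully in
- catch_back (a joint): inward travel of the catch on the cassette's +x side, m: 0 free, 0.006 fully pinched; spring 4 N at first, 8 N fully in
- cork_block: Cork sanding block, loose, plain brown, 33 mm (x) x 90 mm (y) x 26 mm high, 0.06 kg. Origin: centre of its underside. Lies flat on the 7 mm thick white board behind the plate. Its 90 mm long side makes the scraping edge.
- chip_a: Offcut chip, loose: small strip 8 mm (x) x 28 mm (y) x 5 mm high, brown and white; starts flat on the deck within 40 mm of the deck's middle line y = 0 and within 32 mm of x = 0. Origin: centre of its underside.
- chip_b: Offcut chip, loose: small strip 8 mm (x) x 28 mm (y) x 5 mm high, brown and white; starts flat on the deck within 40 mm of the deck's middle line y = 0 and within 32 mm of x = 0. Origin: centre of its underside.
- chip_c: Offcut chip, loose: small strip 8 mm (x) x 28 mm (y) x 5 mm high, brown and white; starts flat on the deck within 40 mm of the deck's middle line y = 0 and within 32 mm of x = 0. Origin: centre of its underside.
- steel_weight: Bystander: ground steel weight 30 x 50 x 30 mm on the white board. Origin: centre of its underside.
- tape_roll: Bystander: roll of masking tape, 92 mm across, 24 mm high, lying on the white board. Origin: centre of its underside.
- model_house: Bystander: small grey model house 34 x 40 x 44 mm on the white board. Origin: centre of its underside.
- eraser: Bystander: eraser in a sleeve, 20 x 46 x 12 mm, on the white board. Origin: centre of its underside.

How it is judged:
On the way, in this order (a step that is already met when the one before it is completed fails the run):
1. the three chips are off the plate, swept with the block in the gripper, the cassette still seated (z of each of chip_a, chip_b, chip_c in the frame of sanding_plate below 0.024 m and contact force between the fingers and cork_block above 0.5 N and z of cassette in the frame of sanding_plate below 0.013 m), for 0.1 s.
2. the block lies flat off the plate, let go, the cassette still seated (contact force between the fingers and cork_block below 0.1 N and height (world z) of cork_block below 0.015 m and angle between cork_block's own z axis and vertical below 0.15 rad and linear speed of cork_block below 0.02 m/s and z of cassette in the frame of sanding_plate below 0.013 m), for 0.2 s.
3. both catches are pinched while the cassette is still in its slot (value of joint each of catch_front, catch_back above 0.004 m and z of cassette in the frame of sanding_plate below 0.013 m), for 0.05 s.
At the end, for the whole second after the job is handed in: Cassette held by the fingers clear of all else, both catches in over 4 mm, underside 56 mm or more above the plate's top, tilt under 0.25 rad, still; chips off the plate (under 24 mm above the bench); block let go, at rest, flat (0.15 rad) on the bench or white board (z of each of chip_a, chip_b, chip_c in the frame of sanding_plate below 0.024 m and contact force between each of the fingers, cassette and cork_block below 0.1 N and height (world z) of cork_block below 0.015 m and angle between cork_block's own z axis and vertical below 0.15 rad and linear speed of cork_block below 0.02 m/s and value of joint each of catch_front, catch_back above 0.004 m and z of cassette in the frame of sanding_plate above 0.09 m and angle between cassette's own z axis and vertical below 0.25 rad and linear speed of cassette below 0.03 m/s and contact force between the fingers and cassette above 2 N and contact force between cassette and sanding_plate below 0.1 N and contact force between cassette and chip_a below 0.1 N and contact force between cassette and chip_b below 0.1 N and contact force between cassette and chip_c below 0.1 N and contact force between cassette and steel_weight below 0.1 N and contact force between cassette and tape_roll below 0.1 N and contact force between cassette and model_house below 0.1 N and contact force between cassette and eraser below 0.1 N); the arm keeps its last pose, push and grip.
It fails at once if the fingers push a chip that is still on the plate ((contact force between the fingers and chip_a above 0.3 N and z of chip_a in the frame of sanding_plate above 0.024 m) or (contact force between the fingers and chip_b above 0.3 N and z of chip_b in the frame of sanding_plate above 0.024 m) or (contact force between the fingers and chip_c above 0.3 N and z of chip_c in the frame of sanding_plate above 0.024 m)).
It fails at once if the cassette is lifted while a chip is still on the plate (z of cassette in the frame of sanding_plate above 0.02 m and z of any of chip_a, chip_b, chip_c in the frame of sanding_plate above 0.03 m).
It fails at once if a chip falls off the bench (height (world z) of any of chip_a, chip_b, chip_c below -0.05 m).
It fails at once if the steel weight, tape roll, model house or eraser is moved more than 2 cm (distance of any of steel_weight, tape_roll, model_house, eraser from where it was at the start of the episode above 0.02 m).
It also fails if it takes over 53 s, if anything falls off the work surface, if the arm or the gripper's body presses on something with over 40 N, if the wrist force passes 120 N, or if a joint passes its speed limit or range.

## Working session

There is one attempt and no reset: what is moved stays moved. The work goes in short steps, Python scripts to look and compute and a tool call to move; the robot and the scene stay as the last step left them, time stands still between calls to the robot, and variables do not carry over. Pictures are saved under pics/ and viewed, and the job is handed in when it is done.

Besides the shell and the picture viewer there is one more tool, called after "Call:" as name([rows], argument=value, ...), one row to a line, values as JSON. jog_arm: Moves the arm, as the interface text tells. Its arguments: {"type":"object","properties":{"targets":{"type":"array"}},"required":["targets"]}

```bash
mkdir -p pics
cat > h.py <<'E'
import numpy as np, cv2
from scipy.spatial.transform import Rotation as R
from station import telemetry, viewer, robot
def snap(n,tag):
    im=viewer.get_image(n); cv2.imwrite(f'pics/{tag}.png',im['frame'][:,:,::-1])
    np.savez(f'pics/{tag}.npz',**{k:np.array(v) for k,v in im.items()}); return im
def load(tag): return dict(np.load(f'pics/{tag}.npz'))
def cam(im):
    q=im['orientation']; return R.from_quat([q[1],q[2],q[3],q[0]]).as_matrix(),np.array(im['xyz'])
def ray(im,u,v):
    xd=(u-im['cx'])/im['fx'];yd=(v-im['cy'])/im['fy'];x,y=xd,yd
    for _ in range(20):
        s=1+im['k1']*(x*x+y*y);x,y=xd/s,yd/s
    return np.array([x,y,1.])
def px(im,u,v,z=None):
    M,t=cam(im);d=M@ray(im,u,v)
    if z is None:
        return t+d*float(np.median(im['depth'][int(v)-1:int(v)+2,int(u)-1:int(u)+2]))
    return t+d*(z-t[2])/d[2]
def proj(im,P):
    M,t=cam(im);c=M.T@(np.array(P)-t);x,y=c[:2]/c[2];s=1+im['k1']*(x*x+y*y)
    return im['cx']+im['fx']*x*s,im['cy']+im['fy']*y*s
def st():
    s=telemetry.observe();q=s['ee_rot'];print(s['time_s'],np.round(s['tool_pos'],4),'x-axis,y-axis',np.round(R.from_quat([q[1],q[2],q[3],q[0]]).as_matrix(),3).tolist(),'F',np.round(s['force'],1),'gap',s['finger_gap']);return s
E
python3 - <<'E'
from h import *
s=st();print(s)
for n in ['scene','top','wrist']:
    im=snap(n,n+'0');print(n,im['xyz'],im['orientation'],im['fx'],im['k1'])
E
```

```text
0.0 [0.2039 0.5902 0.2219] x-axis,y-axis [[-0.945, 0.327, -0.001], [0.327, 0.945, -0.001], [0.0, -0.002, -1.0]] F [-0.5  0.4 -0.3] gap 0.08800605013445903
{'time_s': 0.0, 'qpos': array([ 1.21899676e+00,  4.23829804e-01,  1.63070721e+00,  4.18288237e-05,
        1.08863701e+00, -1.90018718e-02]), 'joint_vel': array([-0.00233574,  0.00039448,  0.00080282, -0.00110394,  0.00014898,
        0.00010873]), 'joint_torque': array([-1.99726193e-03, -5.44634342e+01, -2.73659223e+01,  6.42745988e-02,
        2.28965271e-02, -1.38209793e-04]), 'tool_pos': array([0.20394628, 0.59017452, 0.22190185]), 'ee_rot': array([-1.63959907e-04,  1.65641545e-01,  9.86185709e-01, -7.73718792e-04]), 'force': array([-0.46515146,  0.37665492, -0.26608318]), 'wrist_torque': array([-0.0203107 ,  0.00111352,  0.02100951]), 'finger_gap': 0.08800605013445903}
scene [ 0.2397511  -0.09591083  0.71515108] [-0.31252556  0.89007397 -0.31334452  0.10913896] 445.8912984195631 0.013589450106276187
top [0.4923758  0.33203489 0.92543324] [-0.03521816  0.71050839 -0.70154373  0.04211786] 393.2384864609002 -0.0856247924810481
wrist [0.14062013 0.61146437 0.38438041] [0.10049296 0.80809807 0.5760231  0.07124648] 319.31639420043825 0.024162607704412135
```

View pics/scene0.png

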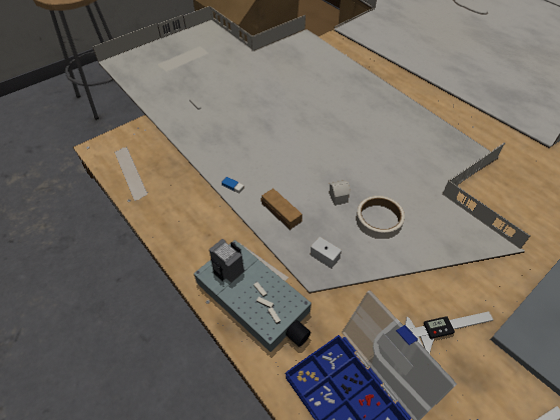

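View pics/top0.png

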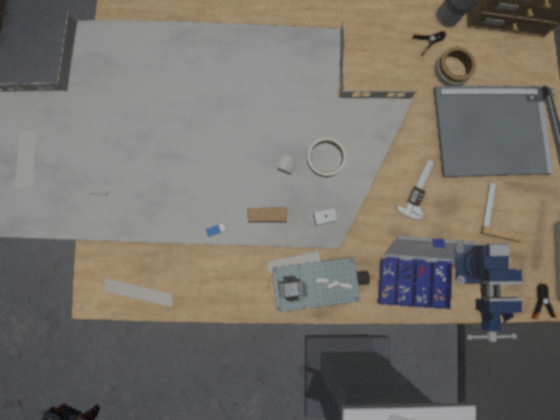

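View pics/wrist0.png

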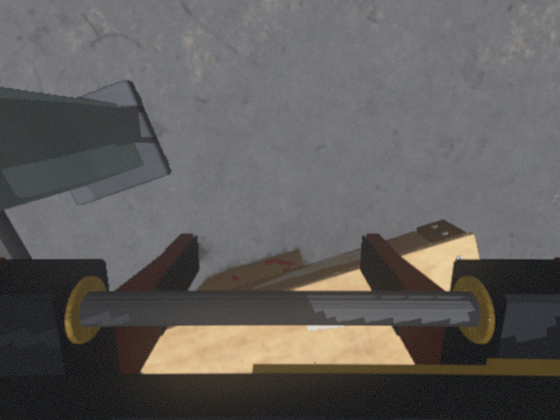

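The scene picture shows the plate at about (250,295) with the cassette at (227,258), the chips near (265,300) and the cork at (281,208). In the top picture the plate is at about (317,285) and the cork at (267,215). I'll enlarge both.

Run:
```python
import cv2
a=cv2.imread('pics/top0.png')[190:320,200:380];cv2.imwrite('pics/topc.png',cv2.resize(a,None,fx=4.4,fy=4.4,interpolation=cv2.INTER_CUBIC))
a=cv2.imread('pics/scene0.png')[170:355,180:420];cv2.imwrite('pics/scenec.png',cv2.resize(a,None,fx=3.2,fy=3.2,interpolation=cv2.INTER_CUBIC))
```

```text
(no output)
```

View pics/topc.png

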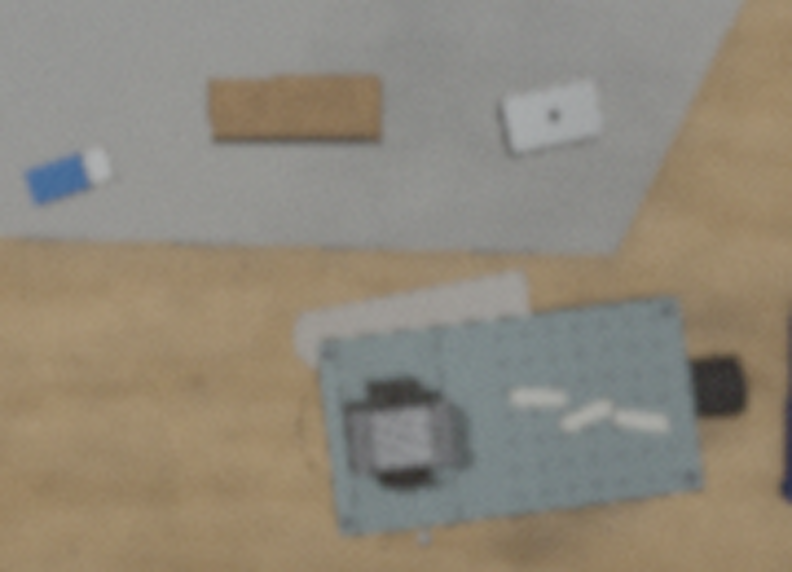

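View pics/scenec.png

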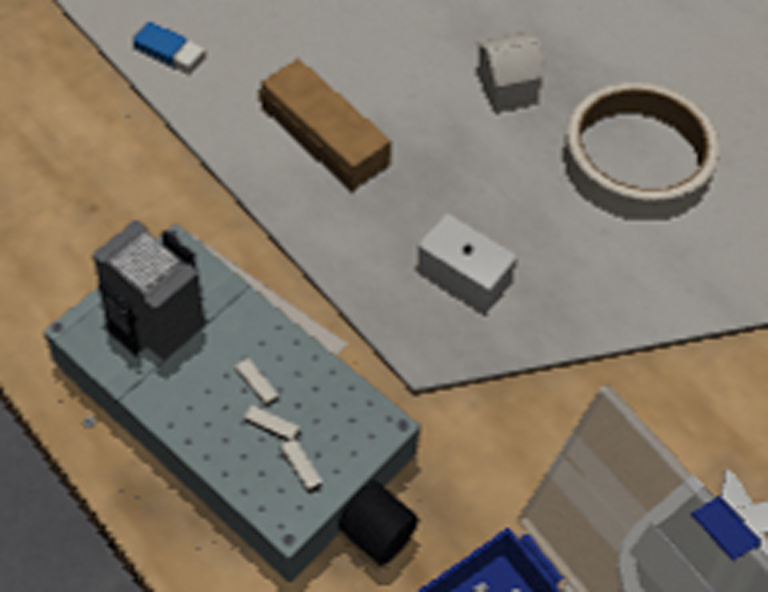

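The crops show plate corners at about (320,343), (678,298), (700,490) and (345,533) in the top crop. The cork's top face runs (208,78) to (380,138). Three chips are at (538,398), (586,416) and (641,420).

Run:
```python
from h import *
T=load('top0');S=load('scene0')
t=lambda u,v,z=None:px(T,200+u/4.4,190+v/4.4,z)
s=lambda u,v,z=None:px(S,180+u/3.2,170+v/3.2,z)
print('plate top view',*[np.round(t(*p,.034),4) for p in [(320,343),(678,298),(700,490),(345,533)]],sep='\n')
print('plate scene',*[np.round(s(*p,.034),4) for p in [(178,228),(418,428),(290,555),(48,334)]],sep='\n')
print('depth deck',t(600,350),s(330,400),s(290,330))
print('cork top view',*[np.round(t(*p,.033),4) for p in [(208,78),(380,76),(380,137),(213,137)]],sep='\n')
print('cork scene',*[np.round(s(*p,.033),4) for p in [(298,60),(390,148),(355,166),(263,84)]],s(320,110),t(300,105),sep='\n')
print('chips top',*[np.round(t(*p,.039),4) for p in [(538,398),(586,416),(641,420)]],sep='\n')
print('chips scene',*[np.round(s(*p,.039),4) for p in [(256,380),(272,422),(301,465)]],sep='\n')
print('cass top',*[np.round(t(*p,.084),4) for p in [(370,408),(437,405),(440,470),(375,473)]],sep='\n')
print('cass scene',*[np.round(s(*p,.084),4) for p in [(140,222),(200,266),(152,305),(96,258)]],sep='\n')
print('weight',*[np.round(t(*p,.037),4) for p in [(503,93),(597,80),(600,133),(513,152)]],sep='\n')
print('eraser',*[np.round(t(*p,.019),4) for p in [(25,172),(100,150),(110,178),(38,203)]],sep='\n')
print('board edge',t(100,240,.007),t(615,252,.007), 'strip',t(300,320),t(525,275), 'bench edge',px(T,300,320,0),px(T,100,320,0))
```

```text
plate top view
[0.4711 0.3265 0.034 ]
[0.4959 0.1422 0.034 ]
[0.3981 0.1313 0.034 ]
[0.3752 0.3126 0.034 ]
plate scene
[0.4727 0.3247 0.034 ]
[0.4971 0.1417 0.034 ]
[0.4024 0.1295 0.034 ]
[0.3762 0.3116 0.034 ]
depth deck [0.46891406 0.18259094 0.03296834] [0.47091263 0.18258676 0.03552841] [0.48099997 0.22985702 0.03484903]
cork top view
[0.607  0.3865 0.033 ]
[0.6093 0.297  0.033 ]
[0.5774 0.2968 0.033 ]
[0.5763 0.3833 0.033 ]
cork scene
[0.6081 0.3839 0.033 ]
[0.6074 0.2929 0.033 ]
[0.5821 0.2957 0.033 ]
[0.5785 0.3818 0.033 ]
[0.59269019 0.34230064 0.03381597]
[0.59349303 0.33844093 0.03355063]
chips top
[0.4445 0.2153 0.039 ]
[0.4356 0.1908 0.039 ]
[0.4338 0.1626 0.039 ]
chips scene
[0.4465 0.2151 0.039 ]
[0.4381 0.1902 0.039 ]
[0.4349 0.1618 0.039 ]
cass top
[0.4414 0.3024 0.084 ]
[0.4432 0.2701 0.084 ]
[0.4122 0.2684 0.084 ]
[0.4104 0.2997 0.084 ]
cass scene
[0.442  0.3099 0.084 ]
[0.4506 0.2666 0.084 ]
[0.4172 0.2627 0.084 ]
[0.4107 0.3052 0.084 ]
weight
[0.6008 0.2333 0.037 ]
[0.6082 0.1844 0.037 ]
[0.5806 0.1829 0.037 ]
[0.5701 0.2281 0.037 ]
eraser
[0.5578 0.4826 0.019 ]
[0.5699 0.4434 0.019 ]
[0.5553 0.4377 0.019 ]
[0.5416 0.4752 0.019 ]
board edge [0.52309575 0.44364075 0.007     ] [0.52007799 0.17010905 0.007     ] strip [ 0.4822675   0.33710725 -0.00077818] [5.07510458e-01 2.17313294e-01 3.39043147e-04] bench edge [0.3508734  0.26164716 0.        ] [0.34170422 0.72980645 0.        ]
```

Call:
jog_arm([
  [[-1,0,0,0,0.122],[-1,0,0,0,0.122],[-1,0,0,0,0.122],[-1,0,0,0,0.122],[-1,0,0,0,0.122],[-1,0,0,0,0.122],[-1,0,0,0,0.122],[-1,0,0,0,0.122],[-1,0,0,0,0.122],[-1,0,0,0,0.122]],
])

```text
time_s: 1.15
tool_pos: [0.2041, 0.5905, 0.2223]
ee_rot: [0.0, 0.703, 0.712, -0.0]
force: [-0.2, 0.4, -0.3]
finger_gap: 0.0879
```

```bash
cat >> h.py <<'E'
def go(P,yaw=None):
    s=telemetry.observe();q=s['ee_rot'];M=R.from_quat([q[1],q[2],q[3],q[0]]).as_matrix()
    a=np.arctan2(M[1,1],M[0,1]);print('t',s['time_s'],'tcp',np.round(s['tool_pos'],4),'yaw(tool y)',round(a,4),'tilt',round(float(np.arccos(-M[2,2])),4),'F',np.round(s['force'],1),'gap',round(s['finger_gap'],4))
    print('shift',np.round(M.T@(np.array(P)-s['tool_pos']),4),'turn',None if yaw is None else round(a-yaw,4))
E
python3 -c "
from h import *
go([.593,.340,.1],.018)"
```

```text
t 1.15 tcp [0.2041 0.5905 0.2223] yaw(tool y) 0.0129 tilt 0.0007 F [-0.2  0.4 -0.3] gap 0.0879
shift [-0.2554  0.3857  0.1224] turn -0.0051
```

Call:
jog_arm([
  [[-1,-0.025,0.038,0.01,0],[-1,-0.025,0.038,0.01,0],[-1,-0.025,0.038,0.01,0],[-1,-0.025,0.038,0.01,0],[-1,-0.025,0.038,0.01,0],[-1,-0.025,0.038,0.01,0],[-1,-0.025,0.038,0.01,0],[-1,-0.025,0.038,0.01,0],[-1,-0.025,0.038,0.01,0],[-1,0,0,0,0]],
])

```text
time_s: 2.15
tool_pos: [0.5536, 0.3683, 0.131]
ee_rot: [0.0, 0.702, 0.712, -0.001]
force: [0.6, 0.4, -0.8]
finger_gap: 0.0878
```

```bash
python3 -c "
from h import *
go([.593,.340,.02],.018)
im=snap('wrist','w1')"
```

```text
t 2.15 tcp [0.5536 0.3683 0.131 ] yaw(tool y) 0.0132 tilt 0.0014 F [ 0.6  0.4 -0.8] gap 0.0878
shift [-0.0286  0.039   0.111 ] turn -0.0048
```

View pics/w1.png

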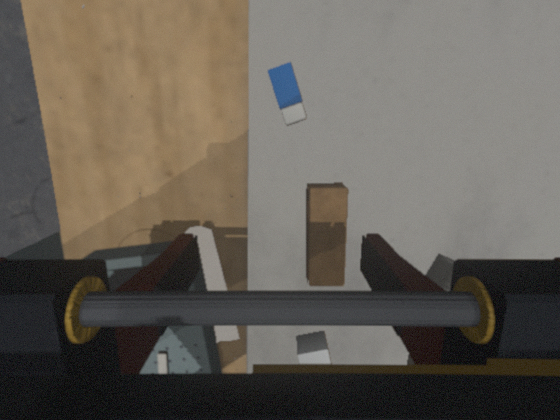

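The wrist view shows the whole cork top between pixels (307,187) and (346,285), with the eraser and weight clear of it. I'll check its position against the earlier measurement.

Run:
```python
from h import *
W=load('w1')
for p in [(307,187),(346,186),(345,284),(307,285)]: print(np.round(px(W,*p,.033),4))
print(px(W,326,235))
im=W['frame'];a=im[170:300,290:370,::-1];cv2.imwrite('pics/w1c.png',cv2.resize(a,None,fx=4.5,fy=4.5))
```

```text
[0.5757 0.3856 0.033 ]
[0.6079 0.3868 0.033 ]
[0.6127 0.298  0.033 ]
[0.5788 0.2965 0.033 ]
[0.59336996 0.3442105  0.03388241]
```

View pics/w1c.png

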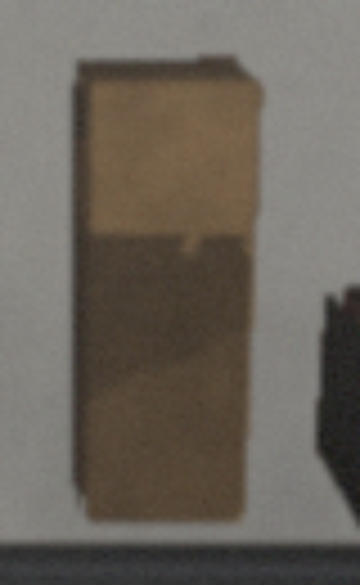

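Call:
jog_arm([
  [[-1,-0.014,0.02,0.02,-0.01],[-1,-0.014,0.02,0.02,0],[-1,0,0,0.02,0],[-1,0,0,0.02,0],[-1,0,0,0.02,0],[-1,0,0,0.011,0],[-1,0,0,0,0]],
])

```text
time_s: 2.9
tool_pos: [0.5889, 0.345, 0.0201]
ee_rot: [-0.001, 0.697, 0.717, -0.002]
force: [0.3, 0.5, 0.3]
finger_gap: 0.0879
```

```bash
python3 -c "
from h import *
go([.594,.341,.02],.022)"
```

```text
t 2.9 tcp [0.5889 0.345  0.0201] yaw(tool y) 0.0291 tilt 0.0032 F [0.3 0.5 0.3] gap 0.0879
shift [-0.0042  0.005   0.0001] turn 0.0071
```

Call:
jog_arm([
  [[-1,-0.004,0.005,0,0],[0.5,0,0,0,0],[1,0,0,0,0],[1,0,0,0,0],[1,0,0,0,0],[1,0,0,0,0],[1,0,0,0,0],[1,0,0,0,0]],
])

```text
time_s: 3.7
tool_pos: [0.5958, 0.341, 0.0216]
ee_rot: [-0.0, 0.697, 0.717, -0.0]
force: [-0.5, 0.2, 0.2]
finger_gap: 0.0354
```

```bash
python3 -c "
from h import *
go([.594,.341,.02],.022)"
```

```text
t 3.7 tcp [0.5958 0.341  0.0216] yaw(tool y) 0.028 tilt 0.0001 F [-0.5  0.2  0.2] gap 0.0354
shift [ 0.0001 -0.0018  0.0016] turn 0.006
```

Call:
jog_arm([
  [[1,0,0,-0.02,0],[1,0,0,-0.03,0],[1,0,0,-0.03,0],[1,0,0,-0.03,-0.052],[1,0,0,-0.03,-0.052],[1,0,0,0,0]],
])

```text
time_s: 4.3
tool_pos: [0.5983, 0.3423, 0.1664]
ee_rot: [0.001, 0.659, 0.752, 0.004]
force: [0.9, 0.5, -0.3]
finger_gap: 0.0315
```

```bash
python3 -c "
from h import *
go([.4,.183,.12],.132)
snap('wrist','w2')"
```

```text
t 4.3 tcp [0.5983 0.3423 0.1664] yaw(tool y) 0.1329 tilt 0.0078 F [ 0.9  0.5 -0.3] gap 0.0315
shift [-0.1318 -0.218   0.0444] turn 0.0009
```

View pics/w2.png

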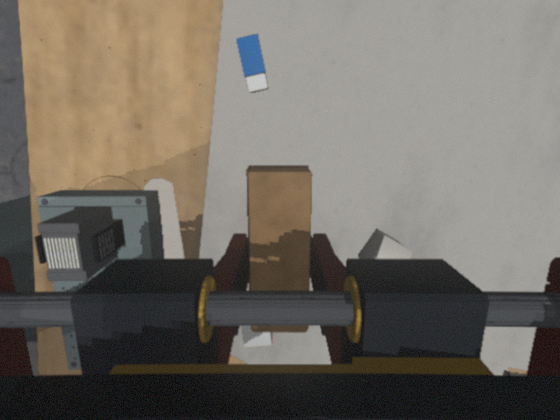

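The cork is held squarely between the fingers, spanning (248,168) to (310,330), and has lifted clear. Next I carry it to the front of the deck.

Call:
jog_arm([
  [[1,-0.016,-0.027,0,0],[1,-0.017,-0.027,0,0],[1,-0.016,-0.027,0,0],[1,-0.017,-0.027,0,0],[1,-0.016,-0.027,0,0],[1,-0.017,-0.027,0,0],[1,-0.016,-0.027,0,0],[1,-0.017,-0.029,0.02,0],[1,0,0,0.02,0],[1,0,0,0,0]],
])

```text
time_s: 5.35
tool_pos: [0.3942, 0.1799, 0.119]
ee_rot: [-0.001, 0.659, 0.752, -0.003]
force: [-1.1, -0.1, -0.3]
finger_gap: 0.0315
```

```bash
python3 -c "
from h import *
go([.3985,.183,.085],.132)
snap('wrist','w3');snap('scene','s3')
import cv2
a=cv2.imread('pics/s3.png')[190:355,170:350];cv2.imwrite('pics/s3c.png',cv2.resize(a,None,fx=3.6,fy=3.6,interpolation=cv2.INTER_CUBIC))"
```

```text
t 5.35 tcp [0.3942 0.1799 0.119 ] yaw(tool y) 0.1307 tilt 0.0064 F [-1.1 -0.1 -0.3] gap 0.0315
shift [0.0025 0.0049 0.034 ] turn -0.0013
```

View pics/w3.png

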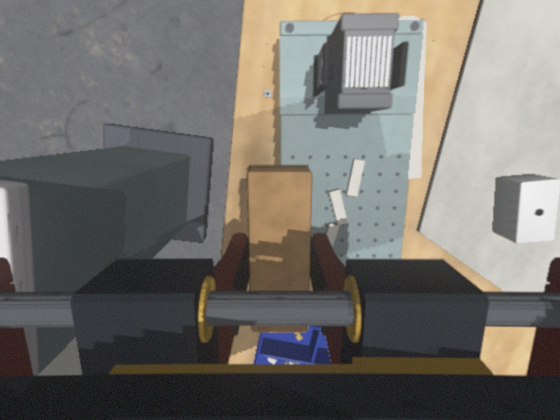

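View pics/s3c.png

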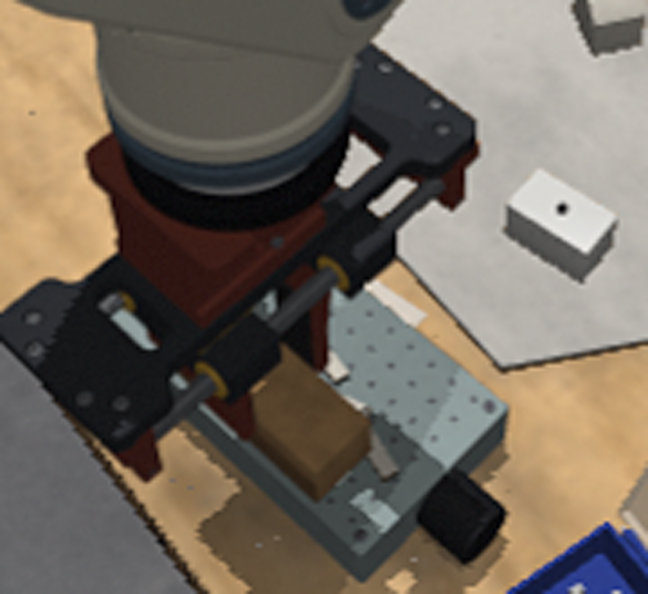

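Call:
jog_arm([
  [[1,0.002,0.003,0.02,0],[1,0,0,0.02,0],[1,0,0,0.02,0],[1,0,0,0.006,0],[1,0,0,0,0]],
])

```text
time_s: 5.95
tool_pos: [0.4, 0.184, 0.0554]
ee_rot: [-0.0, 0.659, 0.752, -0.0]
force: [-1.1, -0.7, -0.6]
finger_gap: 0.0319
```

```bash
python3 -c "
from h import *
go([.4,.183,.05],.132)
snap('scene','s4');snap('wrist','w4')
import cv2
a=cv2.imread('pics/s4.png')[190:355,170:350];cv2.imwrite('pics/s4c.png',cv2.resize(a,None,fx=3.6,fy=3.6,interpolation=cv2.INTER_CUBIC))"
```

```text
t 5.95 tcp [0.4    0.184  0.0554] yaw(tool y) 0.1321 tilt 0.0011 F [-1.1 -0.7 -0.6] gap 0.0319
shift [-0.001  -0.0001  0.0054] turn 0.0001
```

View pics/s4c.png

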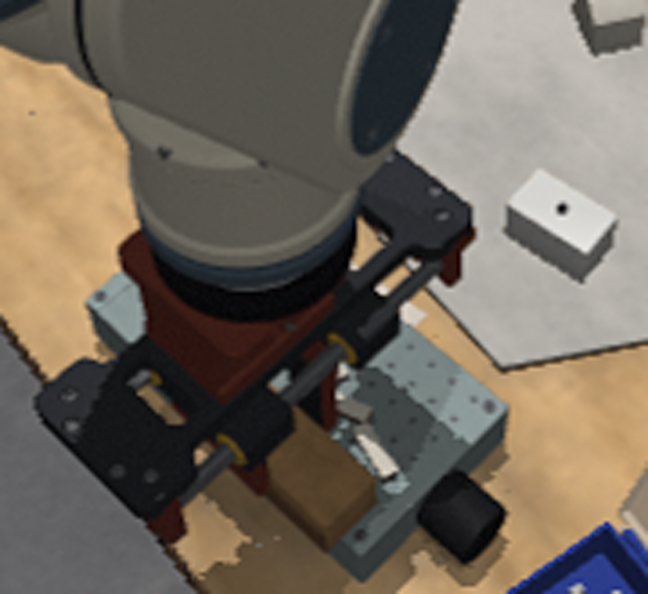

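View pics/w4.png

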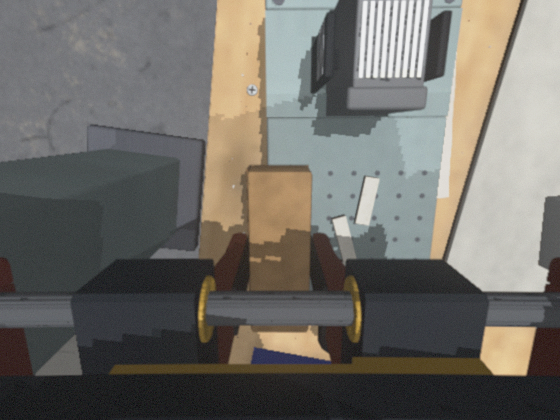

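The cork's leading edge is clear of all three chips and the deck. I'll lower it gently until it touches.

Call:
jog_arm([
  [[1,0,0,0.003,0],[1,0,0,0.002,0],[1,0,0,0,0]],
])

```text
time_s: 6.35
tool_pos: [0.4009, 0.1843, 0.0522]
ee_rot: [0.001, 0.659, 0.752, 0.001]
force: [-1.6, -1.8, 15.2]
finger_gap: 0.0316
```

Call:
jog_arm([
  [[1,0,0,-0.002,0],[1,0,0,0,0]],
])

```text
time_s: 6.55
tool_pos: [0.4003, 0.184, 0.0532]
ee_rot: [0.0, 0.659, 0.752, 0.001]
force: [-0.1, -0.6, -0.2]
finger_gap: 0.0315
```

Call:
jog_arm([
  [[1,0,0.006,0,0],[1,0,0.006,0,0],[1,0,0.006,0,0],[1,0,0.006,0,0],[1,0,0.006,0,0],[1,0,0.006,0,0],[1,0,0.006,0,0],[1,0,0.006,0,0]],
])

```text
time_s: 7.35
tool_pos: [0.4479, 0.1901, 0.0526]
ee_rot: [-0.0, 0.659, 0.752, -0.0]
force: [-0.6, 0.1, -0.9]
finger_gap: 0.0317
```

```bash
python3 -c "
from h import *
go([.4413,.1884,.053],.132)
snap('scene','s5');snap('wrist','w5')
import cv2
a=cv2.imread('pics/s5.png')[190:355,170:350];cv2.imwrite('pics/s5c.png',cv2.resize(a,None,fx=3.6,fy=3.6,interpolation=cv2.INTER_CUBIC))"
```

```text
t 7.35 tcp [0.4479 0.1901 0.0526] yaw(tool y) 0.1319 tilt 0.0001 F [-0.6  0.1 -0.9] gap 0.0317
shift [-0.0009 -0.0068 -0.0004] turn -0.0001
```

View pics/s5c.png

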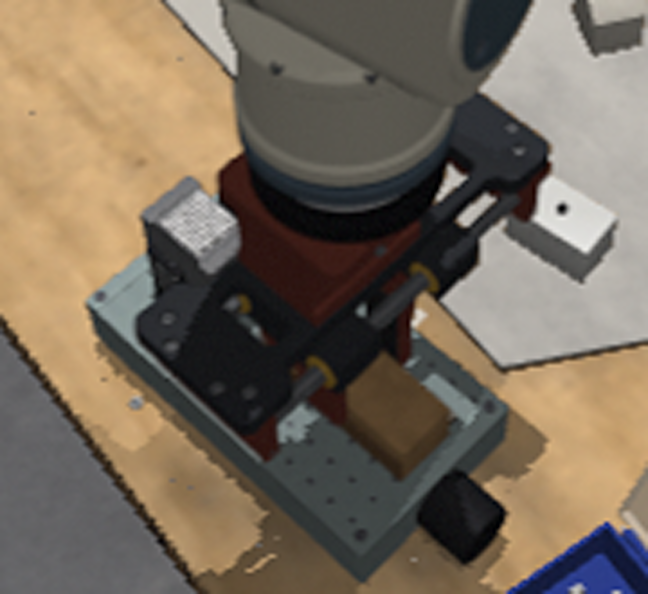

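View pics/w5.png

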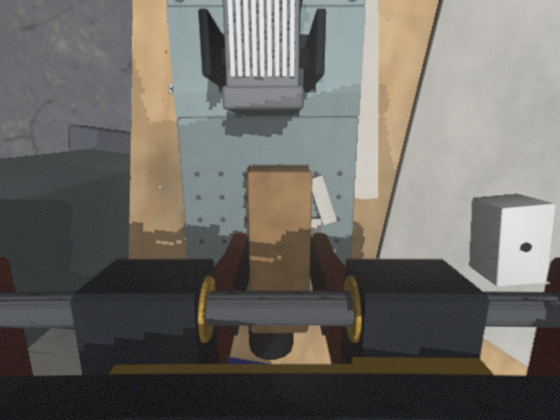

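The chips are moving ahead of the cork; one is visible at (323,200) in the wrist view. The sweep can continue.

Call:
jog_arm([
  [[1,0,0.005,0,0],[1,0,0.005,0,0],[1,0,0.005,0,0],[1,0,0.005,0,0],[1,0,0.005,0,0],[1,0,0.005,0,0],[1,0,0.005,0,0],[1,0,0.005,0,0],[1,0,0.003,0,0],[1,0,0,0,0]],
])

```text
time_s: 8.45
tool_pos: [0.4906, 0.1959, 0.0527]
ee_rot: [0.0, 0.659, 0.752, 0.0]
force: [-0.5, 1.1, -0.2]
finger_gap: 0.0315
```

```bash
python3 -c "
from h import *
go([.4413,.1884,.053],.132)
snap('scene','s6');snap('wrist','w6');snap('top','t6')
import cv2
a=cv2.imread('pics/s6.png')[190:355,170:350];cv2.imwrite('pics/s6c.png',cv2.resize(a,None,fx=3.6,fy=3.6,interpolation=cv2.INTER_CUBIC))"
```

```text
t 8.45 tcp [0.4906 0.1959 0.0527] yaw(tool y) 0.1319 tilt 0.0004 F [-0.5  1.1 -0.2] gap 0.0315
shift [-0.0009 -0.0498 -0.0003] turn -0.0001
```

View pics/s6c.png

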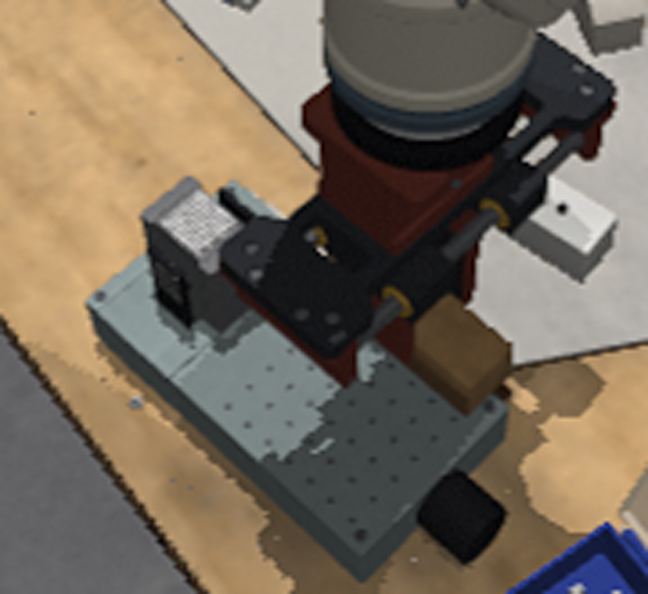

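View pics/w6.png

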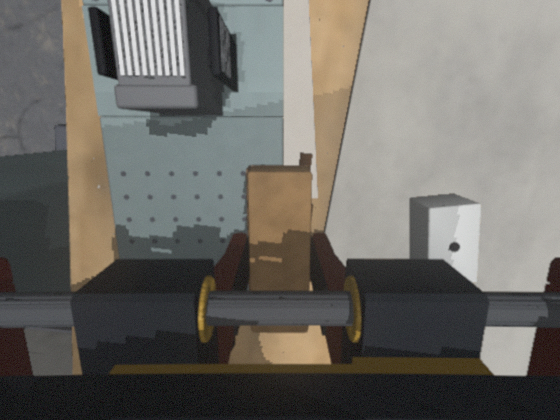

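Call:
jog_arm([
  [[1,0,0,-0.015,0],[1,0,0,-0.025,0],[1,0,0,-0.03,0],[1,0,0,-0.03,0],[1,0,0,0,0]],
])

```text
time_s: 9.1
tool_pos: [0.4922, 0.1966, 0.1563]
ee_rot: [0.002, 0.659, 0.752, 0.003]
force: [-0.1, -0.1, -0.3]
finger_gap: 0.0313
```

```bash
python3 -c "
from h import *
go([.4413,.1884,.053],.132)
snap('scene','s7');snap('wrist','w7');snap('top','t7')
import cv2
a=cv2.imread('pics/s7.png')[190:355,170:350];cv2.imwrite('pics/s7c.png',cv2.resize(a,None,fx=3.6,fy=3.6,interpolation=cv2.INTER_CUBIC))
a=cv2.imread('pics/t7.png')[190:320,200:380];cv2.imwrite('pics/t7c.png',cv2.resize(a,None,fx=4.4,fy=4.4,interpolation=cv2.INTER_CUBIC))"
```

```text
t 9.1 tcp [0.4922 0.1966 0.1563] yaw(tool y) 0.1321 tilt 0.0067 F [-0.1 -0.1 -0.3] gap 0.0313
shift [-0.0016 -0.0522  0.1029] turn 0.0001
```

View pics/s7c.png

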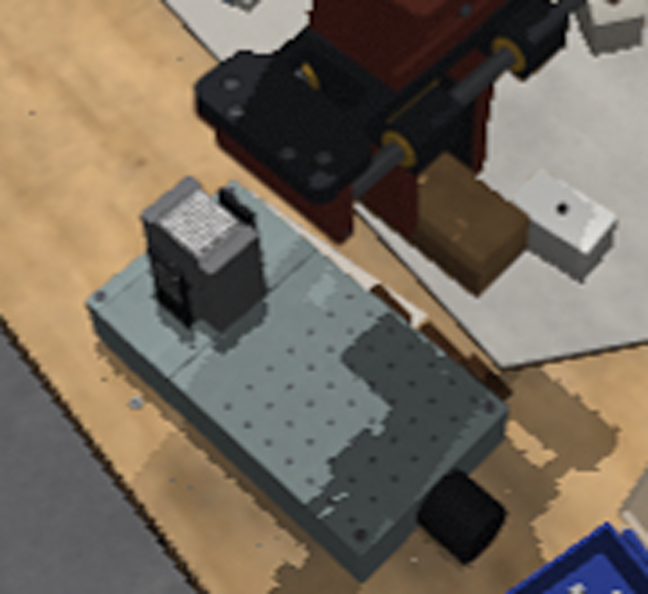

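View pics/w7.png

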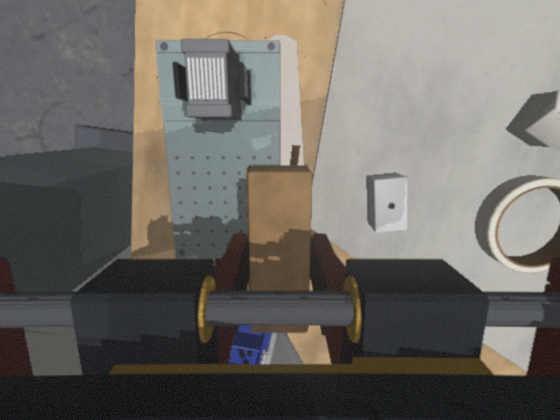

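View pics/t7c.png

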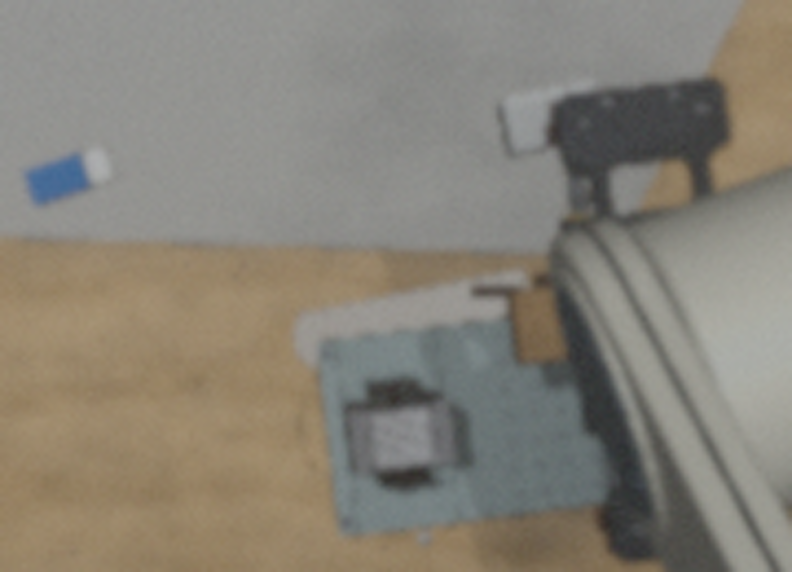

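The deck is clear. The chips, brown side up, lie in the gap by the plate at (385,298), (445,345) and (492,380) in the scene crop. I'll check their heights.

Run:
```python
from h import *
S=load('s7')
for u,v in [(378,290),(385,298),(400,308),(425,328),(450,345),(440,335),(485,375),(497,383),(505,390)]: print(u,v,np.round(px(S,170+u/3.6,190+v/3.6),4))
a=S['frame'][260:310,265:325,::-1];cv2.imwrite('pics/s7d.png',cv2.resize(a,None,fx=12,fy=12,interpolation=cv2.INTER_CUBIC))
W=load('w7')
for p in [(295,150),(294,158),(293,164)]: print('w',np.round(px(W,*p),4))
```

```text
378 290 [0.501  0.243  0.0057]
385 298 [0.501  0.2374 0.0052]
400 308 [0.5035 0.2283 0.0046]
425 328 [0.5056 0.2109 0.0058]
450 345 [0.5101 0.1966 0.0035]
440 335 [0.5089 0.203  0.006 ]
485 375 [0.5116 0.1718 0.0065]
497 383 [0.5135 0.1649 0.0062]
505 390 [0.5143 0.1599 0.0055]
w [0.5002 0.2417 0.0056]
w [0.5003 0.2341 0.0059]
w [0.5001 0.2283 0.0062]
```

View pics/s7d.png

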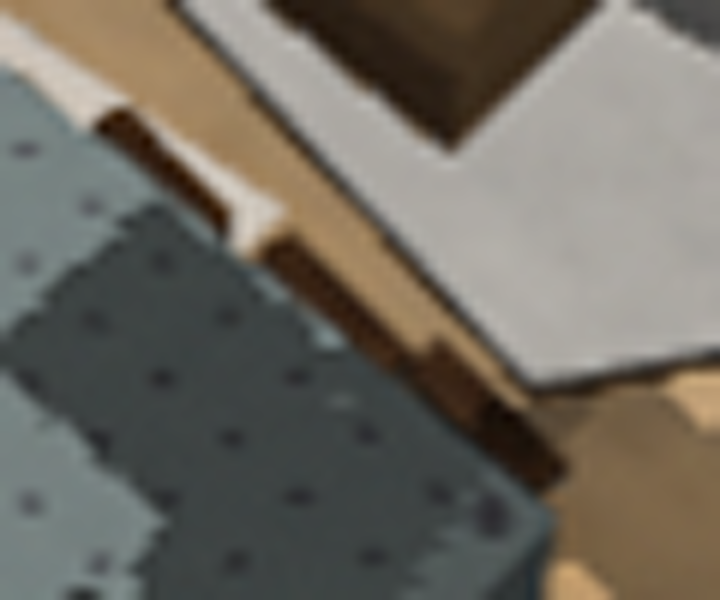

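All three chips lie flat on the bench at z of about 6 mm. I'll return the cork to its old spot on the board.

```bash
python3 -c "
from h import *
go([.596,.341,.04],.028)"
```

```text
t 9.25 tcp [0.4894 0.1956 0.1521] yaw(tool y) 0.1321 tilt 0.0009 F [-0.2  0.4 -1.7] gap 0.0318
shift [0.1302 0.125  0.1119] turn 0.1041
```

Call:
jog_arm([
  [[1,0.026,0.025,0,0],[1,0.026,0.025,0,0],[1,0.026,0.025,0,0],[1,0.026,0.025,0.01,0],[1,0.026,0.025,0.02,0],[1,0,0,0.03,0.052],[1,0,0,0.03,0.052],[1,0,0,0.015,0],[1,0,0,0,0],[1,0,0,0,0]],
])

```text
time_s: 10.25
tool_pos: [0.5968, 0.3409, 0.0475]
ee_rot: [-0.0, 0.697, 0.717, -0.0]
force: [-0.3, 0.0, 0.5]
finger_gap: 0.0319
```

```bash
python3 -c "
from h import *
go([.596,.341,.026],.028)
snap('scene','s8');snap('wrist','w8')
import cv2
a=cv2.imread('pics/s8.png')[140:305,190:370];cv2.imwrite('pics/s8c.png',cv2.resize(a,None,fx=3.6,fy=3.6,interpolation=cv2.INTER_CUBIC))"
```

```text
t 10.25 tcp [0.5968 0.3409 0.0475] yaw(tool y) 0.0288 tilt 0.0006 F [-0.3  0.   0.5] gap 0.0319
shift [ 0.0001 -0.0008  0.0215] turn 0.0008
```

View pics/s8c.png

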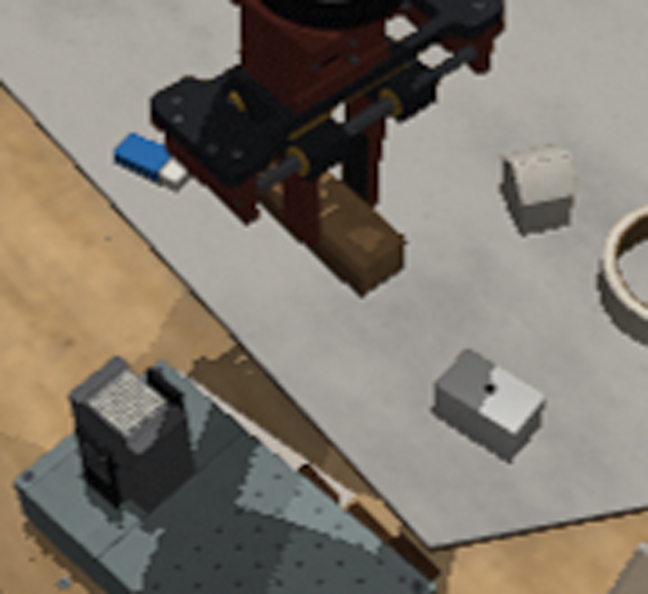

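The cork is level just above the board, clear of the bystanders, and the cassette is still seated. I'm lowering it until it touches.

Call:
jog_arm([
  [[1,0,0,0.01,0],[1,0,0,0.007,0],[1,0,0,0.003,0],[1,0,0,0.002,0],[1,0,0,0,0]],
])

```text
time_s: 10.85
tool_pos: [0.5968, 0.3411, 0.0256]
ee_rot: [-0.0, 0.697, 0.717, -0.0]
force: [-0.5, -0.2, 1.2]
finger_gap: 0.0323
```

Call:
jog_arm([
  [[1,0,0,0.001,0],[1,0,0,0,0]],
])

```text
time_s: 11.05
tool_pos: [0.597, 0.3412, 0.0252]
ee_rot: [0.0, 0.697, 0.717, 0.0]
force: [-1.3, -0.8, 4.4]
finger_gap: 0.0314
```

Contact at 4 N, so I can open.

Call:
jog_arm([
  [[-1,0,0,0,0],[-1,0,0,0,0],[-1,0,0,0,0],[-1,0,0,0,0],[-1,0,0,0,0],[-1,0,0,0,0],[-1,0,0,-0.02,0],[-1,0,0,-0.04,0],[-1,0,0,-0.04,0],[-1,0,0,-0.04,0]],
])

```text
time_s: 12.05
tool_pos: [0.5966, 0.3409, 0.1659]
ee_rot: [-0.0, 0.697, 0.717, -0.0]
force: [0.3, -0.3, -0.2]
finger_gap: 0.0876
```

```bash
python3 -c "
from h import *
go([.4285,.2855,.2],.132)
snap('scene','s9');snap('wrist','w9')
import cv2
a=cv2.imread('pics/s9.png')[140:305,190:370];cv2.imwrite('pics/s9c.png',cv2.resize(a,None,fx=3.6,fy=3.6,interpolation=cv2.INTER_CUBIC))"
```

```text
t 12.05 tcp [0.5966 0.3409 0.1659] yaw(tool y) 0.028 tilt 0.0006 F [ 0.3 -0.3 -0.2] gap 0.0876
shift [-0.0507 -0.1696 -0.034 ] turn -0.104
```

View pics/s9c.png

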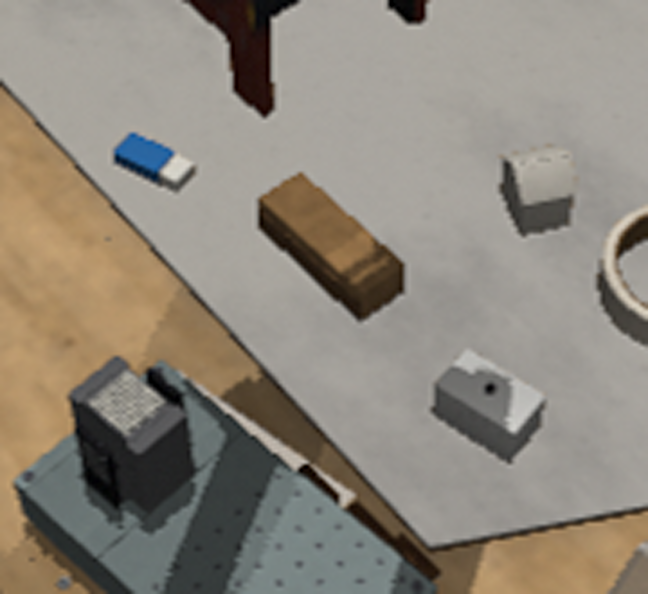

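View pics/w9.png

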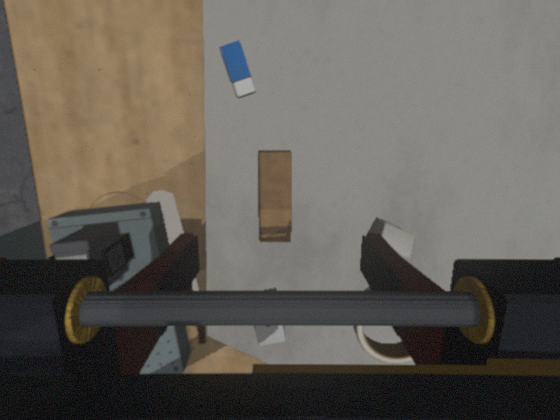

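The cork lies flat and released, and the bystanders haven't moved. Next I go to a viewpoint over the deck to refine the cassette's position.

Call:
jog_arm([
  [[-1,-0.02,-0.02,0,-0.052],[-1,-0.02,-0.02,0,-0.052],[-1,-0.02,-0.02,0,0],[-1,-0.02,-0.02,0,0],[-1,-0.02,-0.02,0,0],[-1,-0.02,-0.02,0,0],[-1,-0.02,-0.02,0,0],[-1,0,-0.02,0,0],[-1,0,0,0,0]],
])

```text
time_s: 13.05
tool_pos: [0.4507, 0.1829, 0.1639]
ee_rot: [-0.001, 0.659, 0.752, -0.001]
force: [0.1, 0.5, -0.5]
finger_gap: 0.0881
```

```bash
python3 -c "
from h import *
go([.4285,.2855,.14],.132)
snap('wrist','w10');
import cv2
a=cv2.imread('pics/w10.png')[0:250,120:420];cv2.imwrite('pics/w10c.png',cv2.resize(a,None,fx=2.5,fy=2.4,interpolation=cv2.INTER_CUBIC))"
```

```text
t 13.05 tcp [0.4507 0.1829 0.1639] yaw(tool y) 0.1314 tilt 0.003 F [ 0.1  0.5 -0.5] gap 0.0881
shift [ 0.1046 -0.0085  0.0239] turn -0.0006
```

View pics/w10c.png

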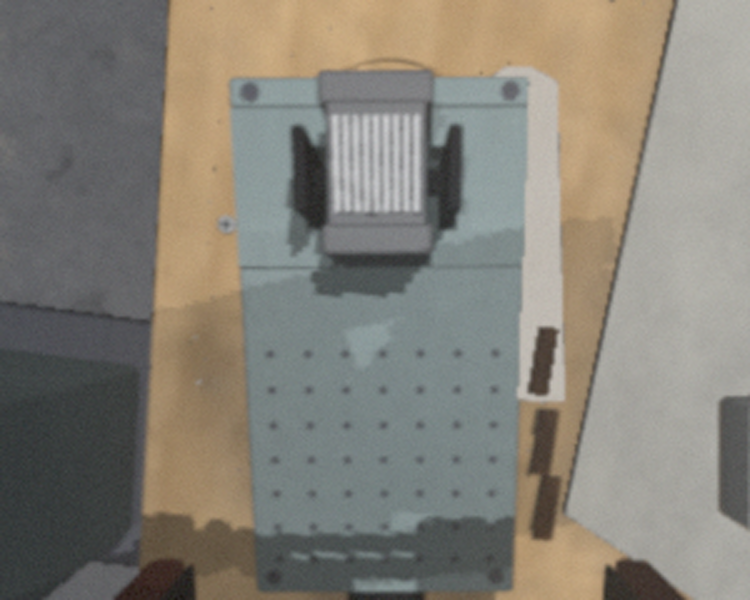

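All three chips lie beside the plate at crop x of about 543. The cassette top runs (319,72) to (431,250), with catches at x of about 293 and 462. I'll convert those to world positions.

Run:
```python
from h import *
W=load('w10');f=lambda u,v,z:px(W,120+u/2.5,v/2.4,z)
P=[f(*p,.084) for p in [(319,72),(432,72),(432,250),(324,250)]];
for p in P: print(np.round(p,4))
print('c',np.mean(P,0))
C=[f(*p,.034) for p in [(230,80),(527,80),(513,588),(258,588)]];
for p in C: print(np.round(p,4))
print('plate c',np.mean(C,0))
K=[f(*p,.078) for p in [(292,127),(462,127)]];print('catch outer top',K,np.linalg.norm(K[0]-K[1]),np.mean(K,0))
th=.132;ex=np.array([np.cos(th),np.sin(th)]);ey=np.array([-ex[1],ex[0]])
for n,X in (('cass',P),('plate',C)): print(n,'yaw', [np.arctan2(*(-(X[i]-X[j])[:1]),(X[i]-X[j])[1]) for i,j in ((0,3),(1,2))])
print('catch mid in cassette est frame',(np.mean(K,0)[:2]-[.4285,.2855])@np.c_[ex,ey])
print('cass c',(np.mean(P,0)[:2]-[.4285,.2855])@np.c_[ex,ey], 'plate c',(np.mean(C,0)[:2]+.0585*ey-[.4285,.2855])@np.c_[ex,ey])
print('depth top',px(W,120+375/2.5,160/2.4))
```

```text
[0.4114 0.308  0.084 ]
[0.4419 0.3121 0.084 ]
[0.4488 0.2646 0.084 ]
[0.4178 0.2605 0.084 ]
c [0.42997083 0.28629129 0.084     ]
[0.3763 0.314  0.034 ]
[0.4734 0.3269 0.034 ]
[0.5   0.143 0.034]
[0.4017 0.1298 0.034 ]
plate c [0.43781825 0.22840781 0.034     ]
catch outer top [array([0.40451781, 0.29397245, 0.078     ]), array([0.45247464, 0.30033906, 0.078     ])] 0.048377588184022914 [0.42849622 0.29715576 0.078     ]
cass yaw [np.float64(0.13565004092306576), np.float64(0.1431201566566916)]
plate yaw [np.float64(0.1369961596294809), np.float64(0.14350877960017425)]
catch mid in cassette est frame [0.00153035 0.01155486]
cass c [0.00156218 0.00059082] plate c [0.00172289 0.00067804]
depth top [0.4294059  0.28702735 0.08510804]
```

Call:
jog_arm([
  [[-1,0.026,-0.002,0,-0.005],[-1,0.026,-0.002,0,0],[-1,0.026,-0.002,0,0],[-1,0.027,-0.001,0,0],[-1,0,0,0,0],[-1,0,0,0,0]],
])

```text
time_s: 13.7
tool_pos: [0.4326, 0.2878, 0.1644]
ee_rot: [0.0, 0.656, 0.754, -0.0]
force: [0.7, -0.4, 0.1]
finger_gap: 0.0874
```

```bash
python3 -c "
from h import *
go([.4295,.2862,.045],.137)"
```

```text
t 13.7 tcp [0.4326 0.2878 0.1644] yaw(tool y) 0.1389 tilt 0.0003 F [ 0.7 -0.4  0.1] gap 0.0874
shift [-0.0011 -0.0033  0.1194] turn 0.0019
```

Call:
jog_arm([
  [[-1,-0.001,-0.003,0.02,0],[-1,0,0,0.025,0],[-1,0,0,0.025,0],[-1,0,0,0.025,0],[-1,0,0,0.015,0],[-1,0,0,0.009,0],[-1,0,0,0,0],[-1,0,0,0,0]],
])

```text
time_s: 14.5
tool_pos: [0.4299, 0.2856, 0.046]
ee_rot: [0.0, 0.657, 0.754, 0.0]
force: [0.7, -0.2, -0.4]
finger_gap: 0.088
```

```bash
python3 -c "
from h import *
go([.4295,.2862,.045],.137)
snap('wrist','w11');snap('scene','s11')
import cv2
a=cv2.imread('pics/s11.png')[190:355,150:330];cv2.imwrite('pics/s11c.png',cv2.resize(a,None,fx=3.6,fy=3.6,interpolation=cv2.INTER_CUBIC))"
```

```text
t 14.5 tcp [0.4299 0.2856 0.046 ] yaw(tool y) 0.1366 tilt 0.0005 F [ 0.7 -0.2 -0.4] gap 0.088
shift [ 0.0006 -0.0003  0.001 ] turn -0.0004
```

View pics/s11c.png

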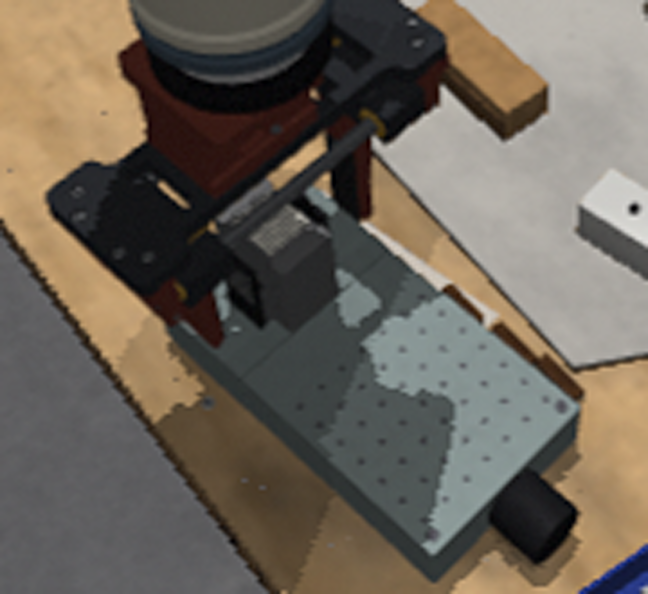

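View pics/w11.png

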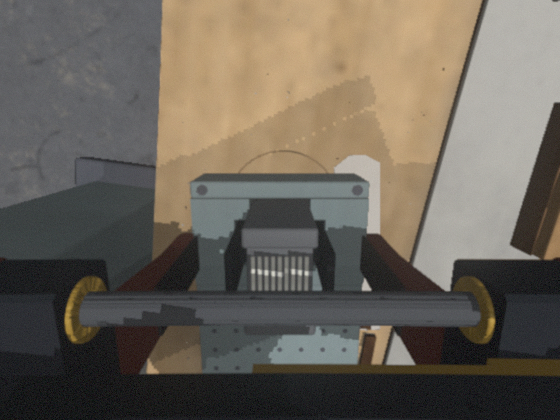

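The cassette is centred between the fingers: catches at about 235 and 330 px, fingers at about 198 and 362 px. I'm closing now.

Call:
jog_arm([
  [[1,0,0,0,0],[1,0,0,0,0],[1,0,0,0,0],[1,0,0,0,0],[1,0,0,0,0],[1,0,0,0,0],[1,0,0,0,0],[1,0,0,0,0],[1,0,0,0,0]],
])

```text
time_s: 15.5
tool_pos: [0.4294, 0.2859, 0.0462]
ee_rot: [0.0, 0.657, 0.754, 0.0]
force: [-0.7, -0.9, 8.0]
finger_gap: 0.0339
```

Call:
jog_arm([
  [[1,0,0,-0.003,0],[1,0,0,-0.005,0],[1,0,0,-0.006,0],[1,0,0,-0.006,0],[1,0,0,0,0]],
])

```text
time_s: 16.0
tool_pos: [0.4299, 0.2861, 0.0666]
ee_rot: [0.0, 0.657, 0.754, 0.001]
force: [0.1, 1.0, -1.2]
finger_gap: 0.0342
```

```bash
python3 -c "
from h import *
go([.4295,.2862,.15],.137)
snap('scene','s12')
import cv2
a=cv2.imread('pics/s12.png')[190:355,150:330];cv2.imwrite('pics/s12c.png',cv2.resize(a,None,fx=3.6,fy=3.6,interpolation=cv2.INTER_CUBIC))"
```

```text
t 16.0 tcp [0.4299 0.2861 0.0666] yaw(tool y) 0.1369 tilt 0.0016 F [ 0.1  1.  -1.2] gap 0.0342
shift [ 0.0002 -0.0002 -0.0834] turn -0.0001
```

View pics/s12c.png

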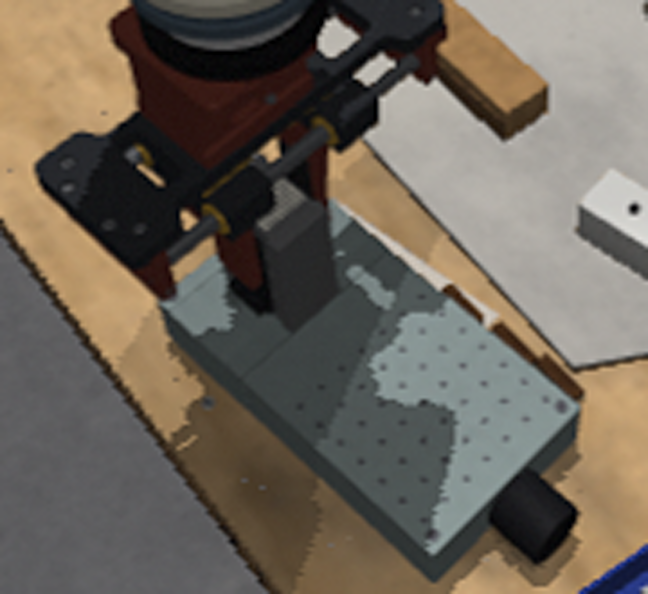

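The cassette is rising with the fingers, and its visible front has grown taller. I'll lift on to about 100 mm in total.

Call:
jog_arm([
  [[1,0,0,-0.01,0],[1,0,0,-0.012,0],[1,0,0,-0.014,0],[1,0,0,-0.014,0],[1,0,0,-0.014,0],[1,0,0,-0.014,0],[1,0,0,-0.006,0],[1,0,0,-0.003,0],[1,0,0,0,0],[1,0,0,0,0]],
])

```text
time_s: 17.05
tool_pos: [0.429, 0.2856, 0.1523]
ee_rot: [-0.0, 0.657, 0.754, -0.0]
force: [0.1, -0.1, -1.3]
finger_gap: 0.0344
```

```bash
python3 -c "
from h import *
go([.4295,.2862,.15],.137)
snap('scene','s13');snap('wrist','w13');snap('top','t13')
import cv2
a=cv2.imread('pics/s13.png')[170:355,150:350];cv2.imwrite('pics/s13c.png',cv2.resize(a,None,fx=3.2,fy=3.2,interpolation=cv2.INTER_CUBIC))"
```

```text
t 17.05 tcp [0.429  0.2856 0.1523] yaw(tool y) 0.137 tilt 0.0008 F [ 0.1 -0.1 -1.3] gap 0.0344
shift [0.0006 0.0006 0.0023] turn -0.0
```

View pics/s13c.png

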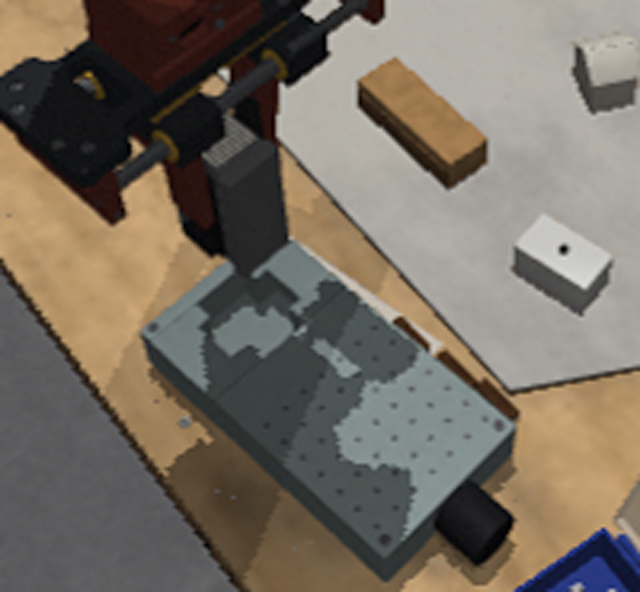

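View pics/w13.png

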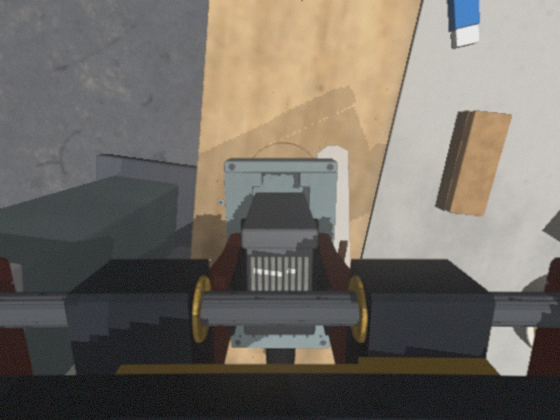

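The cassette hangs upright, clear of the plate, and its slot is open at about (250,300) in the crop. I'll check its heights and the cork's by depth.

Run:
```python
from h import *
S=load('s13');f=lambda u,v:np.round(px(S,150+u/3.2,170+v/3.2),4)
for p in [(245,265),(260,255),(225,190),(235,185),(240,160),(275,150),(280,235)]: print(p,f(*p))
print('cork',[f(*p) for p in [(395,75),(375,88),(465,145),(445,160)]])
print('chips',[f(*p) for p in [(410,330),(460,365),(505,403)]])
W=load('w13');print('casstop w',px(W,280,237),px(W,255,237),px(W,308,237))
st()
```

```text
(245, 265) [0.4178 0.2597 0.1245]
(260, 255) [0.4277 0.2613 0.1221]
(225, 190) [0.4154 0.2621 0.1864]
(235, 185) [0.4198 0.2601 0.1886]
(240, 160) [0.4291 0.2693 0.1905]
(275, 150) [0.4452 0.264  0.1903]
(280, 235) [0.4414 0.2629 0.1253]
cork [array([0.6002, 0.3728, 0.0341]), array([0.5842, 0.3728, 0.0332]), array([0.5982, 0.3018, 0.0345]), array([0.5826, 0.3018, 0.0323])]
chips [array([0.5024, 0.2356, 0.0049]), array([0.5099, 0.2   , 0.0053]), array([0.5139, 0.1661, 0.0056])]
casstop w [0.42558709 0.30687567 0.18988125] [0.41536874 0.30534198 0.18954405] [0.4369494  0.30862359 0.19036197]
17.2 [0.429  0.2856 0.1521] x-axis,y-axis [[-0.137, 0.991, -0.001], [0.991, 0.137, -0.001], [-0.0, -0.001, -1.0]] F [ 0.2  0.5 -1.6] gap 0.0344187767671947
```

The cassette top is at 0.190 m and level, so the underside is at about 0.112 m, 78 mm above the plate. The cork is flat at 0.033 m top height, and the chips are on the bench. I'm handing in.

```bash
python3 -c "
from h import *
print(robot.sign_off()); st()"
```

```text
the job is handed in; nothing more can be done
None
the job is handed in; nothing more can be done
```

I finished the whole job and handed it in at about 17 s, with the arm holding the cassette up. No verdict was reported, so these results are from my own last checks.

- **Chips:** I swept all three over the back edge of the plate with the cork block. I kept the fingertips more than 10 mm above the deck, and the chips now lie flat on the bench with their tops at about 5 mm.
- **Cork block:** I set it down at its original spot on the white board and let go. Its top is at 33 mm and level, so it is lying flat.
- **Cassette:** It is pinched at its catches and upright. Its top is at about 190 mm, which puts the underside about 78 mm above the plate, and it is touching nothing else.
- **Other items:** The weight, tape roll, model house and eraser did not visibly move in the pictures. I didn't re-measure their positions.

**Unconfirmed or disagreeing checks:**
- **Cork contact height:** The cork touched the deck and the board with the fingertips about 4 mm higher than its grasp height implied. I went by the force reading instead.
- **Catch travel:** I couldn't see it directly. I inferred it from the 34 mm finger opening, which is below the 37 mm of a full pinch, and from the cassette coming free.

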